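# Press the matching lid home on the sample pot

### The arm

A 6-joint arm with a two-finger parallel gripper is mounted at the origin on a cart in front of the work surface, level with it; the furniture and walls round the work are solid. World frame = base frame: x ahead of the robot, y to its left, z up, the work surface at z = 0. Lengths are in m, angles in rad, forces in N, time in s.
With the tool pointing down it reaches from about 0.325 to 0.775 m from the base axis. Payload 9.3 kg.
Tool frame: the origin (TCP) lies between the finger pads; the fingertips stand 22 mm ahead of it and the grasp point (between the pads) lies 3 mm ahead of it (ctrl.nose_length is the distance from the TCP to the fingertips, in m); z points along the fingers, y is the direction in which the jaws open and shut (so a half turn about z gives the same grasp; the last joint's range is limited). The gripper opens to 85 mm and grips with 20 to 120 N. Pads are 22 mm wide; open, the fingers measure 114 mm over their backs; the gripper's body (76 mm by 85 mm) begins 54 mm behind the grasp point. The pads swing forward as they close: fully open they stand 13 mm farther back than shut.
Start: joints at [-1.401, 0.259, 0.021, 1.334, 0, 1.418], TCP at [0.174, -0.522, 0.253] pointing down, gripper open.
Joint ranges: [-3.04, 3.04], [-0.91, 1.82], [-1.04, 1.36], [-1.92, 1.95], [-1.52, 1.45], [-3.14, 3.14]. Speed limits (rad/s): [2.22, 2.22, 2.79, 3.14, 3.14, 3.14].

### API

Orientations are given as a rotation vector (axis times angle).
In Python, from bench import ctrl gives the robot as it stands. The module is installed in compiled form; this text tells all that it offers.
- The arm moves only by the tool play_rows, never from a script. Its argument "steps" is a list of rows, each a list of 7 numbers: the turn, a rotation vector about the tool's x, y, z in degrees, then the shift along the tool's x, y, z in units of 40 mm (1.0 is 40 mm), then the finger opening in mm, from 0 to 85.4. A call has 1 to 12 rows; each row shifts and turns the commanded pose from where the row before left it, along the tool's axes as they then stand; what a row does not reach is not made up. A row lasts 1/12 s, in which the tool goes at most 41.7 mm and 7.16 degrees, less where a joint would pass 70% of its speed; a pose out of reach is approached as far as the arm can. A call is refused whole if a number of a shift passes 1 or a number of a turn 7.16, either way. A call with a gripper value outside its range is refused whole. The fingers move at their own pace and stop on an object; the grip force is fixed at half the most. Time passes only in rows, so rows that do not move let the fingers close. It gives the time, the measured TCP pose, the force and the opening at its end, in the units of the state.
- ctrl.sense(): the state, without advancing time (a new reading comes with each control period).
- ctrl.snapshot(name): name is "scene" or "top" or "wrist"; returns (picture, depth): 400x640x3 uint8, red, green, blue; 400x640 float32, m along the optical axis (not along the pixel's ray), 0 where there is no reading.
- ctrl.camera_params(name): a dict with "camera_matrix" (3x3 intrinsics, pixels), "dist" ([k1, k2, p1, p2, k3] as OpenCV has them; the pictures are not rectified), "world_from_camera" (4x4, takes a point from camera to world coordinates). Camera axes: x right, y up, looking along -z (the intrinsics and any distortion apply to the point x, -y, -z); pixel columns grow to the right and rows downward; lengths in m; the calibration is good to about 2 mm. A picture is of the moment at which its call begins: read the wrist's pose just before it. camera_params takes no time and is no camera call; for the wrist camera it gives the pose at the moment of the call.
- ctrl.hand_in(): hands the job in, once; it reports no verdict.
The state is a dict: "time_s": time; "q": joint angles; "qvel": joint speeds; "joint_torque": joint torques, N m; "position": TCP position; "eef_rot": TCP orientation; "wrist_force": force on the tool from outside, world axes, zero at the start; "moment": the same for the moment, N m; "width": finger opening in m.
Only numpy, scipy, OpenCV 4.12 (cv2) and the standard library are available. Lean on these libraries where they do the work, as an engineer would, in place of code of your own. Each camera call takes 0.05 s, during which the arm holds its last target.

### The job

Close the open white sample pot that has a blue band: pick up the loose blue lid by its knob, set it in the pot's mouth and press it straight down with the gripper (do not drop it in) until it snaps past the catches and sits fully home, level and flush on the rim all round; then let go. Leave the orange lid alone, and leave the pot standing upright about where it is.

Things in the scene. Friction and masses are not known exactly. Their poses are not given: they have to be found in the camera images.
- pot_mouth (a point): Centre of the mouth, at rim level, of the open white pot with a blue band; z up. The pot is loose, upright, 82 mm across, 72 mm high, about 0.5 kg; mouth 70 mm wide, wall 6 mm. Four sprung grey catches inside the mouth stick in 4.5 mm: a lid merely laid in rests on them 9 to 10 mm proud; a straight push of about 5 N snaps it home.
- blue_lid_knob (a point): Centre of the blue loose lid's knob, an upright cylinder 27 mm wide, 32 mm high; z up. It stands on a flange 88 mm wide, 4 mm thick, whose top is 16 mm and underside 20 mm below this point (so 20 mm above pot_mouth when home). Under the flange a plug 22 mm deep, 66 mm wide, tapers to 52 mm at its foot. 80 g; it lies plug down on the worktop.
- orange_lid_knob (a point): Centre of the knob of a second loose lid, the same shape and size but orange: it belongs to another pot and must be left alone.
Things that resemble listed ones, but are neither listed nor needed, are in the scene too. Of the things that look like the part that bears blue_lid_knob, the largest one is meant.

How it is judged:
On the way:
1. the blue lid is home in the pot's mouth (within 10 mm of its centre, flange less than 3.5 mm above the rim) while the gripper is still at it (grasp point within 80 mm of the knob's centre) (horizontal distance between blue_lid_knob and pot_mouth below 0.01 m and z of blue_lid_knob in the frame of pot_mouth below 0.0235 m and distance between the grasp point and blue_lid_knob below 0.08 m), for 0.1 s.
At the end, for the whole second after the job is handed in: The blue lid sits in the pot's mouth, its knob within 10 mm of the mouth's centre, the flange less than 3.5 mm above the rim (knob centre 15 to 23.5 mm above the mouth's centre) and level with it to 0.1 rad; the pot stands upright within 0.17 rad (horizontal distance between blue_lid_knob and pot_mouth below 0.01 m and z of blue_lid_knob in the frame of pot_mouth between 0.015 and 0.0235 m and angle between the z axis of blue_lid_knob and the z axis of pot_mouth, either way round below 0.1 rad and angle between pot_mouth's own z axis and vertical below 0.17 rad); the robot touches nothing.
It fails at once if the orange lid is moved more than 40 mm (distance of orange_lid_knob from where it was at the start of the episode above 0.04 m).
It fails at once if the pot is moved more than 60 mm (distance of pot_mouth from where it was at the start of the episode above 0.06 m).
It fails at once if the pot is tipped more than 0.5 rad (angle between pot_mouth's own z axis and vertical above 0.5 rad).
It also fails if it takes over 32 s, if anything falls off the work surface, if the arm or the gripper's body presses on something with over 40 N, if the wrist force passes 120 N, or if a joint passes its speed limit or range.

## Working session

There is one attempt and no reset: what is moved stays moved. The work goes in short steps, Python scripts to look and compute and a tool call to move; the robot and the scene stay as the last step left them, time stands still between calls to the robot, and variables do not carry over. Pictures are saved under pics/ and viewed, and the job is handed in when it is done.

Besides the shell and the picture viewer there is one more tool, called after "Request:" as a command line: name --pt "numbers of a row" for each row, then --argument value for the rest. play_rows: Moves the arm, as the interface text tells. Its arguments: {"type":"object","properties":{"steps":{"type":"array"}},"required":["steps"]}

```bash
mkdir -p pics; python3 - <<'E'
from bench import ctrl
import cv2,numpy as np
s=ctrl.sense();print({k:np.round(v,4) for k,v in s.items()})
for n in("scene","top"):
    p,d=ctrl.snapshot(n);cv2.imwrite(f"pics/{n}0.png",p[...,::-1]);np.save(f"{n}0.npy",d);np.save(f"{n}0p.npy",p)
    c=ctrl.camera_params(n);print(n,{k:np.round(v,4) for k,v in c.items()})
    np.savez(f"{n}cam.npz",**c)
E
```

```text
{'time_s': np.float64(0.0), 'q': array([-1.4006,  0.2592,  0.0207,  1.3337, -0.    ,  1.4182]), 'qvel': array([ 0.0013, -0.0004, -0.0018, -0.0009, -0.0007,  0.0004]), 'joint_torque': array([ 1.20000e-03, -5.55640e+01,  3.44527e+01,  1.37000e-02,
       -1.00000e-04, -0.00000e+00]), 'position': array([ 0.1744, -0.5213,  0.2527]), 'eef_rot': array([-3.0995e+00, -5.0470e-01,  1.0000e-04]), 'wrist_force': array([ 0.4616,  0.779 , -0.3627]), 'moment': array([-0.0033, -0.0006,  0.0262]), 'width': np.float64(0.0854)}
scene {'camera_matrix': array([[429.3132,   0.    , 315.3   ],
       [  0.    , 429.3132, 198.0701],
       [  0.    ,   0.    ,   1.    ]]), 'dist': array([-0.1086,  0.    ,  0.    ,  0.    ,  0.    ]), 'world_from_camera': array([[-0.4101,  0.6923, -0.5938, -0.1639],
       [-0.912 , -0.3134,  0.2645,  0.3767],
       [-0.003 ,  0.65  ,  0.7599,  0.9084],
       [ 0.    ,  0.    ,  0.    ,  1.    ]])}
top {'camera_matrix': array([[365.8188,   0.    , 319.9941],
       [  0.    , 365.8188, 192.2772],
       [  0.    ,   0.    ,   1.    ]]), 'dist': array([0.0044, 0.    , 0.    , 0.    , 0.    ]), 'world_from_camera': array([[-0.0174,  0.9896, -0.1425,  0.354 ],
       [-0.9994, -0.0214, -0.0265,  0.0862],
       [-0.0293,  0.1419,  0.9894,  0.9054],
       [ 0.    ,  0.    ,  0.    ,  1.    ]])}
```

View pics/scene0.png

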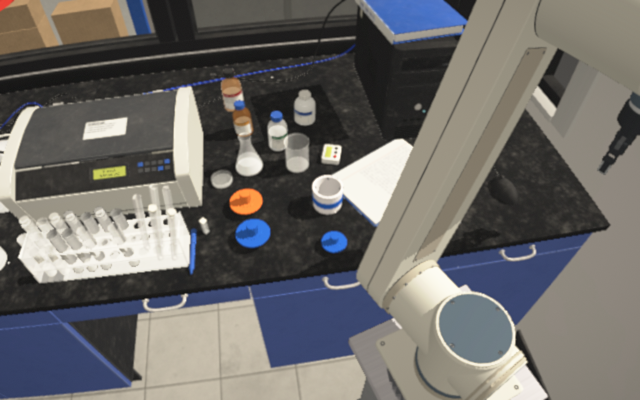

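View pics/top0.png

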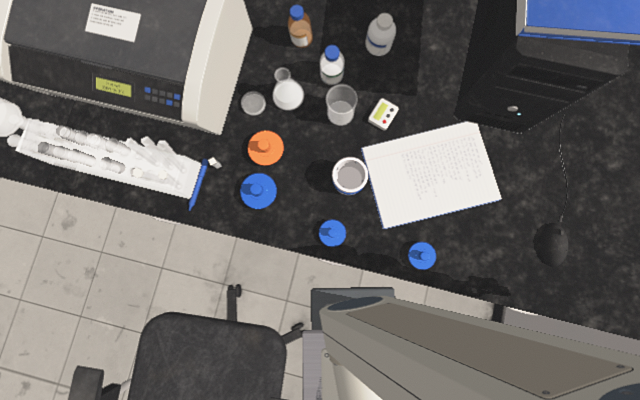

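Blue lid candidates in the top view are (258,191), (332,233) and (422,256). The one at (258,191) is clearly the largest, so it fits. The open pot with the blue band is at (350,176) and the orange lid at (266,148). Next I'll confirm with a crop and measure.

```bash
cat > h.py <<'E'
import cv2,numpy as np
def cam(n): return dict(np.load(f"{n}cam.npz"))
def ray(c,uv):
    uv=np.asarray(uv,float).reshape(-1,1,2)
    n=cv2.undistortPoints(uv,c["camera_matrix"],c["dist"]).reshape(-1,2)
    d=np.c_[n[:,0],-n[:,1],-np.ones(len(n))]
    T=c["world_from_camera"];return T[:3,3],d@T[:3,:3].T
def onplane(c,uv,z):
    o,d=ray(c,uv);t=(z-o[2])/d[:,2];return o+d*t[:,None]
def cloud(c,depth):
    v,u=np.mgrid[:400,:640];o,d=ray(c,np.stack([u,v],-1).reshape(-1,2))
    P=o+d*depth.reshape(-1,1);P[depth.ravel()<=0]=np.nan
    return P.reshape(400,640,3)
def circ(xy):
    A=np.c_[2*xy,np.ones(len(xy))];s=np.linalg.lstsq(A,(xy**2).sum(1),rcond=None)[0]
    return s[:2],np.sqrt(s[2]+s[0]**2+s[1]**2)
E
python3 - <<'E'
from h import *
for n,seed in(("top",{'lid':(258,191),'s1':(332,233),'s2':(422,256)}),("scene",{'lid':(253,234),'s1':(334,241)})):
    c=cam(n);p=np.load(n+"0p.npy");d=np.load(n+"0.npy");P=cloud(c,d)
    hsv=cv2.cvtColor(p,cv2.COLOR_RGB2HSV)
    m=cv2.inRange(hsv,(100,120,60),(125,255,255))
    nl,lab,st,ce=cv2.connectedComponentsWithStats(m)
    for k,(u,v) in seed.items():
        i=np.bincount(lab[v-8:v+9,u-8:u+9][lab[v-8:v+9,u-8:u+9]>0]).argmax()
        M=lab==i
        Q=P[M];Q=Q[np.isfinite(Q[:,0])]
        z=Q[:,2];print(n,k,st[i],'z pct',np.round(np.percentile(z,[5,25,50,75,90,97]),4))
        cn=max(cv2.findContours(M.astype('uint8'),0,1)[0],key=len)
        X=onplane(c,cn.reshape(-1,2),.026)[:,:2]
        h=cv2.convexHull(X.astype('float32')).reshape(-1,2).astype(float)
        print('  flange',*circ(h))
        kn=Q[z>.052];
        if len(kn): print('  knobtop',(kn.min(0)+kn.max(0))/2,kn.max(0)-kn.min(0),len(kn))
    # rim
    if n=="top": r=(350,176)
    else: r=(327,190)
    w=30;S=P[r[1]-w:r[1]+w,r[0]-w:r[0]+w].reshape(-1,3)
    R=S[(S[:,2]>.066)&(S[:,2]<.08)];print(n,'rim z',np.median(R[:,2]),(R.min(0)+R.max(0))/2,R.max(0)-R.min(0),circ(R[:,:2]),len(R))
p=cv2.imread("pics/top0.png")[110:280,220:450];cv2.imwrite("pics/crop0.png",cv2.resize(p,None,fx=3.4,fy=3.4,interpolation=cv2.INTER_CUBIC))
E
```

```text
top lid [ 240  173   37   36 1064] z pct [0.0015 0.0254 0.0267 0.0282 0.0489 0.0589]
  flange [0.4885548  0.26127907] 0.04476989805928261
  knobtop [0.48713228 0.26137754 0.05847728] [0.0244991  0.02551861 0.01052499] 102
top s1 [318 219  28  28 612] z pct [0.0012 0.0182 0.0196 0.0213 0.0233 0.0434]
  flange [0.3827402  0.08330764] 0.03261340492471839
top s2 [408 242  28  28 632] z pct [0.0016 0.0185 0.0198 0.0212 0.0325 0.043 ]
  flange [ 0.32627055 -0.12643898] 0.03243397118124248
top rim z 0.07186357694158552 [0.51396937 0.04048225 0.07107067] [0.08018998 0.07926194 0.01005101] (array([0.51414364, 0.04037023]), np.float64(0.03747525806844141)) 304
scene lid [235 218  36  31 863] z pct [-0.0004  0.0247  0.0266  0.0287  0.0497  0.0586]
  flange [0.48705822 0.26267643] 0.04632109920666236
  knobtop [0.48612727 0.26257035 0.05748657] [0.02786735 0.02549878 0.01052839] 81
scene s1 [320 230  28  24 498] z pct [-0.0009  0.0168  0.0189  0.0209  0.0345  0.0423]
  flange [0.37744849 0.08623525] 0.03414211473188881
scene rim z 0.07027031587496463 [0.51243659 0.04057037 0.07062312] [0.08226711 0.08010795 0.00918495] (array([0.51198586, 0.04040901]), np.float64(0.03754810000550802)) 220
```

View pics/crop0.png

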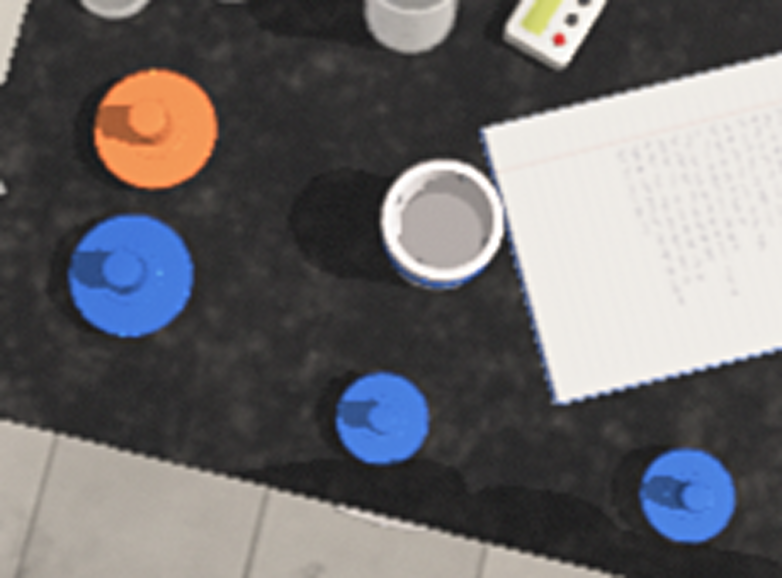

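The crop confirms it. The lid at crop (131,275) has an 89 mm flange, against 65 mm for the two at (382,419) and (688,495). It sits at about (0.4875, 0.2615) and the pot at about (0.513, 0.0405). First I'll turn the tool so joint 6 stays in range.

Request:
play_rows --pt "0 0 -5 0 0 0 85" --pt "0 0 -5 0 0 0 85" --pt "0 0 -5 0 0 0 85" --pt "0 0 -5 0 0 0 85" --pt "0 0 -5 0 0 0 85" --pt "0 0 -5 0 0 0 85"

```text
time_s: 0.6
position: [0.1744, -0.5214, 0.2529]
eef_rot: [-2.861, -1.296, -0.0]
wrist_force: [-0.1, 0.3, -0.4]
width: 0.0849
```

```bash
cat > go.py <<'E'
import sys,numpy as np
from bench import ctrl
from scipy.spatial.transform import Rotation as R
s=ctrl.sense();p=s["position"];r=R.from_rotvec(s["eef_rot"])
print('t',round(s["time_s"],2),'p',np.round(p,4),'F',np.round(s["wrist_force"],1),'w',round(s["width"],4),'q',np.round(s["q"],2))
print('axes',np.round(r.as_matrix(),4).tolist())
for a in sys.argv[1:]:
    t=np.array([float(x) for x in a.split(',')]);print(a,'units',np.round(r.inv().apply(t-p)/.04,3));p=t
E
python3 go.py .40,-.20,.253 .4875,.2615,.2
```

```text
t 0.6 p [ 0.1744 -0.5214  0.2529] F [-0.1  0.3 -0.4] w 0.0849 q [-1.4   0.26  0.02  1.33  0.    0.89]
axes [[0.6595, 0.7517, -0.0001], [0.7517, -0.6595, 0.0009], [0.0006, -0.0007, -1.0]]
.40,-.20,.253 units [ 9.76e+00 -1.06e+00  3.00e-03]
.4875,.2615,.2 units [10.115 -5.963  1.335]
```

Request:
play_rows --pt "0 0 0 0.81 -0.09 0 85" --pt "0 0 0 0.81 -0.09 0 85" --pt "0 0 0 0.81 -0.09 0 85" --pt "0 0 0 0.81 -0.09 0 85" --pt "0 0 0 0.81 -0.09 0 85" --pt "0 0 0 0.81 -0.09 0 85" --pt "0 0 0 0.81 -0.09 0 85" --pt "0 0 0 0.81 -0.09 0 85" --pt "0 0 0 0.81 -0.09 0 85" --pt "0 0 0 0.81 -0.09 0 85" --pt "0 0 0 0.81 -0.09 0 85" --pt "0 0 0 0.81 -0.09 0 85"

```text
time_s: 1.6
position: [0.4003, -0.2002, 0.2532]
eef_rot: [-2.864, -1.29, 0.0]
wrist_force: [1.2, -1.7, 0.4]
width: 0.0853
```

Request:
play_rows --pt "0 0 0 0.84 -0.5 0.08 85" --pt "0 0 0 0.84 -0.5 0.08 85" --pt "0 0 0 0.84 -0.5 0.08 85" --pt "0 0 0 0.84 -0.5 0.08 85" --pt "0 0 0 0.84 -0.5 0.08 85" --pt "0 0 0 0.84 -0.5 0.08 85" --pt "0 0 0 0.84 -0.5 0.08 85" --pt "0 0 0 0.84 -0.5 0.08 85" --pt "0 0 0 0.84 -0.5 0.08 85" --pt "0 0 0 0.84 -0.5 0.08 85" --pt "0 0 0 0.84 -0.5 0.08 85" --pt "0 0 0 0.84 -0.5 0.08 85"

```text
time_s: 2.6
position: [0.487, 0.2613, 0.2145]
eef_rot: [2.864, 1.291, -0.001]
wrist_force: [1.3, -0.9, 0.0]
width: 0.0847
```

Request:
play_rows --pt "0 0 0 0 0 0 85" --pt "0 0 0 0 0 0 85" --pt "0 0 0 0 0 0 85"

```text
time_s: 2.85
position: [0.4869, 0.2591, 0.2144]
eef_rot: [2.864, 1.291, -0.002]
wrist_force: [-0.5, -0.1, 0.0]
width: 0.0849
```

```bash
python3 go.py .4875,.2615,.2 ; python3 - <<'E'
from bench import ctrl
import cv2,numpy as np
c=ctrl.camera_params("wrist");np.savez("wristcam.npz",**c)
p,d=ctrl.snapshot("wrist");cv2.imwrite("pics/w1.png",p[...,::-1]);np.save("wrist0.npy",d);np.save("wrist0p.npy",p)
print(c["world_from_camera"].round(3).tolist())
E
```

```text
t 2.85 p [0.4869 0.2591 0.2144] F [-0.5 -0.1  0. ] w 0.0849 q [ 0.34  0.28 -0.05  1.24 -0.    2.63]
axes [[0.6621, 0.7494, -0.0011], [0.7494, -0.6621, -0.0007], [-0.0013, -0.0004, -1.0]]
.4875,.2615,.2 units [ 0.057 -0.028  0.36 ]
[[0.749, 0.636, 0.186, 0.533], [-0.662, 0.719, 0.209, 0.313], [-0.001, -0.28, 0.96, 0.334], [0.0, 0.0, 0.0, 1.0]]
```

View pics/w1.png

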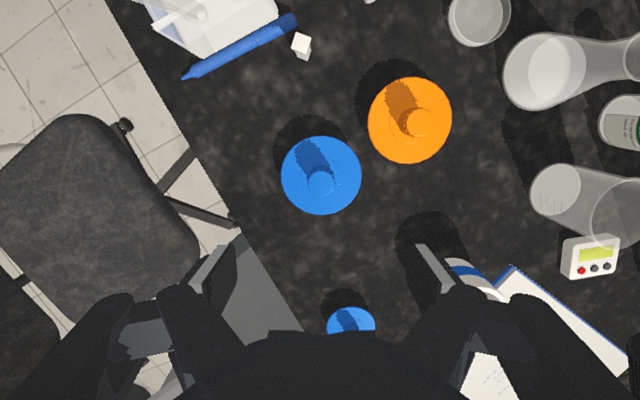

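The lid is at (320,175) with its knob at (321,183), the orange lid is at (410,120), and the jaws are at the bottom. Now I'll measure the lid in this view.

```bash
python3 - <<'E'
from h import *
c=cam("wrist");p=np.load("wrist0p.npy");d=np.load("wrist0.npy");P=cloud(c,d)
hsv=cv2.cvtColor(p,cv2.COLOR_RGB2HSV)
for nm,lo,hi,(u,v) in(("blue",(100,120,60),(125,255,255),(320,190)),("orange",(5,120,60),(25,255,255),(410,140))):
    nl,lab,st,ce=cv2.connectedComponentsWithStats(cv2.inRange(hsv,lo,hi))
    M=lab==lab[v,u];Q=P[M];Q=Q[np.isfinite(Q[:,0])]
    cn=max(cv2.findContours(M.astype('uint8'),0,1)[0],key=len).reshape(-1,2)
    X=onplane(c,cn,.026)[:,:2];print(nm,st[lab[v,u]],circ(cv2.convexHull(X.astype('float32')).reshape(-1,2).astype(float)))
    K=Q[(Q[:,2]>.054)];K=K[K[:,2]<.062];print(' knobtop',(K.min(0)+K.max(0))/2,K.max(0)-K.min(0),np.median(K[:,2]),len(K))
E
python3 go.py .4870,.262,.2 .4870,.262,.053
```

```text
blue [ 280  135   82   80 5152] (array([0.48815949, 0.2630908 ]), np.float64(0.04411252091540284))
 knobtop [0.48854916 0.26275998 0.05666638] [0.02581049 0.02625077 0.00522443] 0.05703661776003699 564
orange [ 367   76   85   89 5893] (array([0.59535969, 0.24595002]), np.float64(0.04424971563865269))
 knobtop [0.59531735 0.24533452 0.0568619 ] [0.02576715 0.02593152 0.00524399] 0.05725386323449966 635
t 2.9 p [0.4869 0.2585 0.2147] F [-0.5  0.1  0.1] w 0.0851 q [ 0.34  0.28 -0.05  1.24 -0.    2.63]
axes [[0.6629, 0.7487, -0.0006], [0.7487, -0.6629, -0.0005], [-0.0007, -0.0002, -1.0]]
.4870,.262,.2 units [ 0.066 -0.057  0.369]
.4870,.262,.053 units [3.000e-03 1.000e-03 3.675e+00]
```

Request:
play_rows --pt "0 0 0 0.09 -0.04 0.4 85" --pt "0 0 0 0 0 0.5 85" --pt "0 0 0 0 0 0.5 85" --pt "0 0 0 0 0 0.5 85" --pt "0 0 0 0 0 0.5 85" --pt "0 0 0 0 0 0.5 85" --pt "0 0 0 0 0 0.5 85" --pt "0 0 0 0 0 0.3 85" --pt "0 0 0 0 0 0.2 85" --pt "0 0 0 0 0 0 85" --pt "0 0 0 0 0 0 85"

```text
time_s: 3.82
position: [0.4887, 0.2622, 0.0594]
eef_rot: [2.865, 1.288, 0.0]
wrist_force: [0.2, 0.5, 0.6]
width: 0.0849
```

```bash
python3 go.py .488,.2625,.053
```

```text
t 3.82 p [0.4887 0.2622 0.0594] F [0.2 0.5 0.6] w 0.0849 q [ 0.34  0.39 -0.31  0.87 -0.    2.64]
axes [[0.6636, 0.748, 0.0002], [0.748, -0.6636, -0.0], [0.0001, 0.0002, -1.0]]
.488,.2625,.053 units [-0.006 -0.018  0.16 ]
```

Request:
play_rows --pt "0 0 0 0 -0.02 0.16 85" --pt "0 0 0 0 0 0 60" --pt "0 0 0 0 0 0 40" --pt "0 0 0 0 0 0 20" --pt "0 0 0 0 0 0 10" --pt "0 0 0 0 0 0 10" --pt "0 0 0 0 0 0 10" --pt "0 0 0 0 0 0 10" --pt "0 0 0 0 0 0 10"

```text
time_s: 4.57
position: [0.488, 0.2636, 0.0529]
eef_rot: [2.864, 1.29, 0.001]
wrist_force: [0.2, -0.8, 5.6]
width: 0.0257
```

```bash
python3 go.py .488,.2625,.053
```

```text
t 4.57 p [0.488  0.2636 0.0529] F [ 0.2 -0.8  5.6] w 0.0257 q [ 0.34  0.4  -0.31  0.86  0.    2.64]
axes [[0.6626, 0.749, 0.0008], [0.749, -0.6626, 0.0003], [0.0007, 0.0004, -1.0]]
.488,.2625,.053 units [-0.022  0.018 -0.002]
```

Request:
play_rows --pt "0 0 0 0 0 -0.2 10" --pt "0 0 0 0 0 -0.4 10" --pt "0 0 0 0 0 -0.5 10" --pt "0 0 0 0 0 -0.5 10" --pt "0 0 0 0 0 -0.5 10" --pt "0 0 0 0 0 -0.5 10" --pt "0 0 0 0 0 -0.3 10" --pt "0 0 0 0 0 0 10" --pt "0 0 0 0 0 0 10"

```text
time_s: 5.32
position: [0.4879, 0.2636, 0.1688]
eef_rot: [2.864, 1.29, 0.001]
wrist_force: [-0.3, -0.4, -2.2]
width: 0.0255
```

```bash
python3 go.py .513,.0405,.169; python3 - <<'E'
from bench import ctrl
import cv2,numpy as np
c=ctrl.camera_params("wrist");np.savez("wristcam.npz",**c)
p,d=ctrl.snapshot("wrist");cv2.imwrite("pics/w2.png",p[...,::-1]);np.save("wrist0.npy",d);np.save("wrist0p.npy",p)
E
```

```text
t 5.32 p [0.4879 0.2636 0.1688] F [-0.3 -0.4 -2.2] w 0.0255 q [ 0.34  0.3  -0.13  1.13  0.    2.64]
axes [[0.6626, 0.749, 0.0009], [0.749, -0.6626, 0.0003], [0.0008, 0.0004, -1.0]]
.513,.0405,.169 units [-3.761  4.165 -0.007]
```

View pics/w2.png

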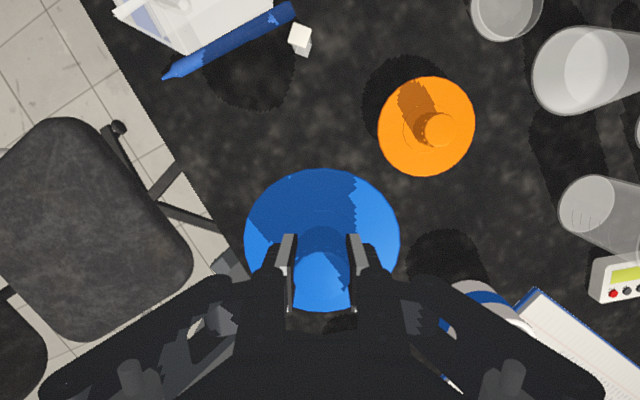

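The lid is held, with its flange around (322,240) and its knob between the pads. I'll stop short of the pot, where the camera can see the mouth past the lid.

Request:
play_rows --pt "0 0 0 -0.3 0.2 0 10" --pt "0 0 0 -0.6 0.38 0 10" --pt "0 0 0 -0.7 0.45 0 10" --pt "0 0 0 -0.7 0.45 0 10" --pt "0 0 0 -0.7 0.45 0 10" --pt "0 0 0 -0.7 0.45 0 10" --pt "0 0 0 -0.7 0.45 0 10" --pt "0 0 0 -0.7 0.45 0 10" --pt "0 0 0 -0.6 0.4 0 10" --pt "0 0 0 -0.5 0.3 0 10" --pt "0 0 0 -0.3 0.2 0 10" --pt "0 0 0 0 0 0 10"

```text
time_s: 6.37
position: [0.4395, -0.0445, 0.1675]
eef_rot: [-2.866, -1.285, 0.003]
wrist_force: [0.3, -1.0, -1.2]
width: 0.0251
```

Request:
play_rows --pt "0 0 0 0 0 0 10" --pt "0 0 0 0 0 0 10"

```text
time_s: 6.53
position: [0.4402, -0.0417, 0.1679]
eef_rot: [-2.864, -1.289, 0.001]
wrist_force: [-0.5, 0.1, -1.2]
width: 0.0249
```

```bash
python3 go.py .513,.0405,.169; python3 - <<'E'
from bench import ctrl
import cv2,numpy as np
c=ctrl.camera_params("wrist");np.savez("wristcam.npz",**c)
p,d=ctrl.snapshot("wrist");cv2.imwrite("pics/w3.png",p[...,::-1]);np.save("wrist0.npy",d);np.save("wrist0p.npy",p)
E
```

```text
t 6.53 p [ 0.4402 -0.0417  0.1679] F [-0.5  0.1 -1.2] w 0.0249 q [-0.28  0.12 -0.38  1.07  0.    2.01]
axes [[0.663, 0.7486, -0.0011], [0.7486, -0.663, 0.0006], [-0.0003, -0.0012, -1.0]]
.513,.0405,.169 units [ 2.745e+00 -1.000e-03 -2.700e-02]
```

View pics/w3.png

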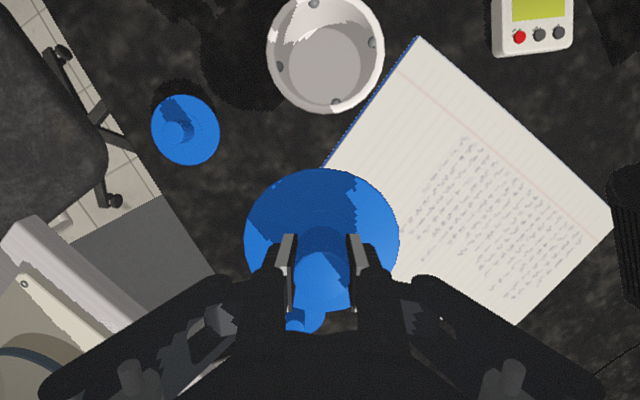

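The pot mouth is fully in view around (325,52), with its catches, and the held lid is at (322,240). Now I'll fit both.

```bash
python3 - <<'E'
from h import *
c=cam("wrist");p=np.load("wrist0p.npy");d=np.load("wrist0.npy");P=cloud(c,d)
S=P[0:125,255:395].reshape(-1,3);R=S[(S[:,2]>.066)&(S[:,2]<.078)]
print('rim',np.median(R[:,2]),circ(R[:,:2]),(R.min(0)+R.max(0))/2,R.max(0)-R.min(0),len(R))
# rim via bright contour outer
hsv=cv2.cvtColor(p,cv2.COLOR_RGB2HSV)
m=cv2.inRange(hsv,(100,120,60),(125,255,255));nl,lab,st,ce=cv2.connectedComponentsWithStats(m)
M=lab==lab[200,320];Q=P[M];F=Q[(Q[:,2]>.125)&(Q[:,2]<.155)]
A=np.c_[F[:,:2],np.ones(len(F))];k=np.linalg.lstsq(A,F[:,2],rcond=None)[0]
print('flange plane',k,np.median(F[:,2]),'resid',np.std(A@k-F[:,2]))
cn=max(cv2.findContours(M.astype('uint8'),0,1)[0],key=len).reshape(-1,2)
cn=cn[(cn[:,1]<232)]
print('flange',circ(onplane(c,cn,np.median(F[:,2]))[:,:2]))
E
```

```text
rim 0.07080062360111863 (array([0.51426335, 0.03965221]), np.float64(0.03700052030208853)) [0.51442495 0.03993053 0.06975232] [0.08083544 0.08061367 0.0074832 ] 3004
flange plane [-0.00240461 -0.00404655  0.141634  ] 0.14031658697814722 resid 0.0020340993621993397
flange (array([ 0.48240769, -0.00407122]), np.float64(0.035785382974997254))
```

```bash
python3 - <<'E'
from h import *
c=cam("wrist");p=np.load("wrist0p.npy");d=np.load("wrist0.npy");P=cloud(c,d)
hsv=cv2.cvtColor(p,cv2.COLOR_RGB2HSV)
m=cv2.inRange(hsv,(95,100,40),(130,255,255));nl,lab,st,ce=cv2.connectedComponentsWithStats(m)
M=lab==lab[200,320];print(st[lab[200,320]])
h=cv2.convexHull(max(cv2.findContours(M.astype('uint8'),0,1)[0],key=len)).reshape(-1,2)
h=h[(h[:,1]<240)];print(h[::4].tolist())
X=onplane(c,h,.1405)[:,:2];ce,r=circ(X);print('flange',ce,r,np.std(np.linalg.norm(X-ce,axis=1)-r))
E
python3 go.py .514,.040,.169
```

```text
[  243    36   175   298 15114]
[[417, 37], [253, 203]]
flange [ 0.49933857 -0.19092725] 0.20396073235044387 0.0008274915408432641
t 6.58 p [ 0.4404 -0.0415  0.1681] F [ 0.2 -0.1 -0.7] w 0.0251 q [-0.28  0.12 -0.38  1.07  0.    2.01]
axes [[0.6623, 0.7492, -0.0008], [0.7492, -0.6623, 0.0004], [-0.0002, -0.0009, -1.0]]
.514,.040,.169 units [ 2.744  0.029 -0.024]
```

The notebook's blue edge had merged into the mask, so I'll mask that out.

```bash
python3 - <<'E'
from h import *
c=cam("wrist");p=np.load("wrist0p.npy");d=np.load("wrist0.npy");P=cloud(c,d)
hsv=cv2.cvtColor(p,cv2.COLOR_RGB2HSV)
m=cv2.inRange(hsv,(95,100,40),(130,255,255));m[~((P[...,2]>.12)&(P[...,2]<.16))]=0
nl,lab,st,ce=cv2.connectedComponentsWithStats(m);M=lab==lab[200,320];print(st[lab[200,320]])
h=cv2.convexHull(max(cv2.findContours(M.astype('uint8'),0,1)[0],key=len)).reshape(-1,2)
h=h[(h[:,1]<245)]
X=onplane(c,h,.1405)[:,:2];ce,r=circ(X);print('flange',ce,r,np.std(np.linalg.norm(X-ce,axis=1)-r),len(h))
E
```

```text
[ 243  168  157  104 9999]
flange [ 0.43935098 -0.04090642] 0.04321874422090795 0.00011854965939154079 26
```

Lid centre and TCP agree to 1 mm and the lid is level. I'll move over the mouth next: 2.75 units along x and 0.05 along y.

Request:
play_rows --pt "0 0 0 0.25 0.05 0 10" --pt "0 0 0 0.5 0 0 10" --pt "0 0 0 0.5 0 0 10" --pt "0 0 0 0.5 0 0 10" --pt "0 0 0 0.5 0 0 10" --pt "0 0 0 0.3 0 0 10" --pt "0 0 0 0.2 0 0 10" --pt "0 0 0 0 0 0 10" --pt "0 0 0 0 0 0 10" --pt "0 0 0 0 0 0 10"

```text
time_s: 7.42
position: [0.5146, 0.0388, 0.1684]
eef_rot: [-2.864, -1.29, 0.001]
wrist_force: [-0.6, 0.6, -0.6]
width: 0.0254
```

```bash
python3 go.py .5145,.0393,.128
```

```text
t 7.42 p [0.5146 0.0388 0.1684] F [-0.6  0.6 -0.6] w 0.0254 q [-0.09  0.24 -0.22  1.11 -0.    2.21]
axes [[0.6627, 0.7489, -0.0005], [0.7489, -0.6627, -0.0001], [-0.0004, -0.0003, -1.0]]
.5145,.0393,.128 units [ 0.007 -0.011  1.01 ]
```

Request:
play_rows --pt "0 0 0 0 -0.01 0.3 10" --pt "0 0 0 0 0 0.4 10" --pt "0 0 0 0 0 0.3 10" --pt "0 0 0 0 0 0.1 10" --pt "0 0 0 0 0 0.1 10" --pt "0 0 0 0 0 0.1 10" --pt "0 0 0 0 0 0 10" --pt "0 0 0 0 0 0 10"

```text
time_s: 8.08
position: [0.5149, 0.0392, 0.1168]
eef_rot: [2.864, 1.29, 0.001]
wrist_force: [0.2, -0.1, -1.6]
width: 0.0256
```

```bash
python3 go.py .5145,.0393,.103; python3 - <<'E'
from bench import ctrl
import cv2
p,d=ctrl.snapshot("scene");cv2.imwrite("pics/s4.png",cv2.resize(p[120:280,240:440,::-1],None,fx=3.5,fy=3.5,interpolation=2))
E
```

```text
t 8.08 p [0.5149 0.0392 0.1168] F [ 0.2 -0.1 -1.6] w 0.0256 q [-0.09  0.28 -0.31  0.98 -0.    2.21]
axes [[0.6628, 0.7488, 0.0004], [0.7488, -0.6628, -0.0], [0.0002, 0.0003, -1.0]]
.5145,.0393,.103 units [-0.005 -0.011  0.346]
```

View pics/s4.png

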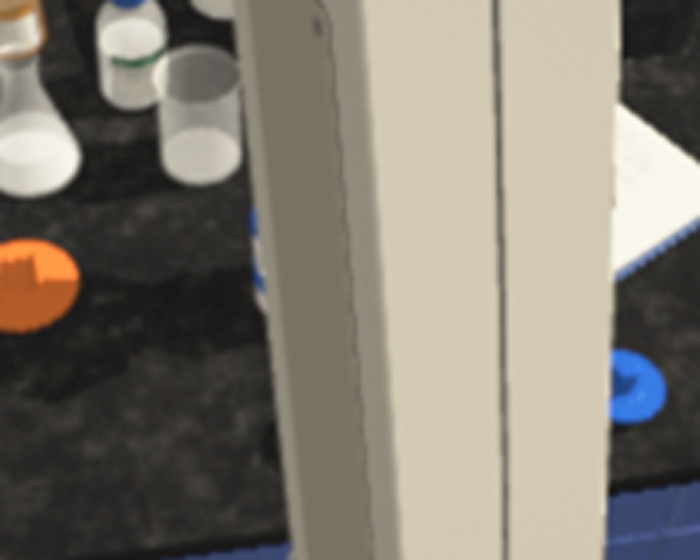

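The scene view is blocked by the arm, with only the pot's left edge visible at (260,260). Side forces are near zero, so I'll press down in small steps and watch the force.

Request:
play_rows --pt "0 0 0 0 0 0.06 10" --pt "0 0 0 0 0 0.06 10" --pt "0 0 0 0 0 0.06 10" --pt "0 0 0 0 0 0 10"

```text
time_s: 8.47
position: [0.5154, 0.0394, 0.1096]
eef_rot: [2.864, 1.29, 0.002]
wrist_force: [-0.4, 0.5, 3.3]
width: 0.0253
```

Request:
play_rows --pt "0 0 0 0 0 0.06 10" --pt "0 0 0 0 0 0.05 10" --pt "0 0 0 0 0 0.05 10" --pt "0 0 0 0 0 0 10"

```text
time_s: 8.8
position: [0.5149, 0.0393, 0.103]
eef_rot: [2.864, 1.29, 0.0]
wrist_force: [-0.7, 1.1, 4.9]
width: 0.0249
```

```bash
python3 go.py .5145,.0393,.103
```

```text
t 8.8 p [0.5149 0.0393 0.103 ] F [-0.7  1.1  4.9] w 0.0249 q [-0.09  0.29 -0.33  0.94 -0.    2.21]
axes [[0.6627, 0.7489, 0.0003], [0.7489, -0.6627, -0.0001], [0.0001, 0.0003, -1.0]]
.5145,.0393,.103 units [-0.006 -0.007  0.001]
```

Request:
play_rows --pt "0 0 0 0 0 0.03 10" --pt "0 0 0 0 0 0 10" --pt "0 0 0 0 0 0 10"

```text
time_s: 9.05
position: [0.5149, 0.0393, 0.103]
eef_rot: [2.864, 1.29, 0.002]
wrist_force: [-4.3, 0.5, 18.1]
width: 0.0255
```

Request:
play_rows --pt "0 0 0 0 0 0.03 10" --pt "0 0 0 0 0 0 10" --pt "0 0 0 0 0 0 10"

```text
time_s: 9.3
position: [0.5149, 0.0393, 0.1029]
eef_rot: [2.863, 1.29, 0.003]
wrist_force: [-8.7, -0.1, 30.0]
width: 0.0253
```

```bash
python3 go.py; python3 - <<'E'
from bench import ctrl
import cv2,numpy as np
c=ctrl.camera_params("wrist");np.savez("wristcam.npz",**c)
p,d=ctrl.snapshot("wrist");cv2.imwrite("pics/w5.png",p[...,::-1])
from h import *
P=cloud(c,d);hsv=cv2.cvtColor(p,cv2.COLOR_RGB2HSV)
m=cv2.inRange(hsv,(95,100,40),(130,255,255))>0
Q=P[m];F=Q[(Q[:,2]>.065)&(Q[:,2]<.095)];A=np.c_[F[:,:2],np.ones(len(F))];k=np.linalg.lstsq(A,F[:,2],rcond=None)[0]
print(np.median(F[:,2]),k,len(F))
E
```

```text
t 9.3 p [0.5149 0.0393 0.1029] F [-8.7 -0.1 30. ] w 0.0253 q [-0.09  0.29 -0.33  0.94 -0.    2.21]
axes [[0.6626, 0.749, 0.0024], [0.749, -0.6626, -0.0003], [0.0014, 0.002, -1.0]]
0.07541648219527003 [-0.00504104 -0.00683997  0.07909111] 10792
```

View pics/w5.png

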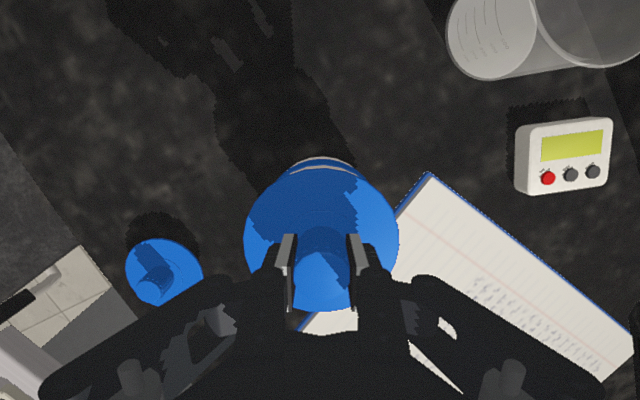

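The push stopped hard at z=0.103 with 30 N. The flange top reads 75.4 mm (76 mm expected when home) and it is level. I'll take off the press, open the jaws and retreat.

Request:
play_rows --pt "0 0 0 0 0 -0.06 10" --pt "0 0 0 0 0 0 10" --pt "0 0 0 0 0 0 30" --pt "0 0 0 0 0 0 50" --pt "0 0 0 0 0 0 70" --pt "0 0 0 0 0 0 85" --pt "0 0 0 0 0 0 85" --pt "0 0 0 0 0 0 85" --pt "0 0 0 0 0 0 85"

```text
time_s: 10.1
position: [0.5148, 0.0393, 0.1028]
eef_rot: [-2.864, -1.29, 0.0]
wrist_force: [-0.2, 0.6, -0.5]
width: 0.0853
```

Request:
play_rows --pt "0 0 0 0 0 -0.2 85" --pt "0 0 0 0 0 -0.4 85" --pt "0 0 0 0 0 -0.5 85" --pt "0 0 0 0 0 -0.6 85" --pt "0 0 0 0 0 -0.6 85" --pt "0 0 0 0 0 -0.5 85" --pt "0 0 0 -0.5 0 0 85" --pt "0 0 0 -0.5 0 0 85" --pt "0 0 0 -0.5 0 0 85" --pt "0 0 0 -0.5 0 0 85" --pt "0 0 0 0 0 0 85" --pt "0 0 0 0 0 0 85"

```text
time_s: 11.1
position: [0.4616, -0.0211, 0.2157]
eef_rot: [2.865, 1.288, 0.002]
wrist_force: [0.5, 0.3, 0.7]
width: 0.0852
```

```bash
python3 go.py; python3 - <<'E'
from bench import ctrl
from h import *
c=ctrl.camera_params("wrist")
p,d=ctrl.snapshot("wrist");cv2.imwrite("pics/w6.png",p[...,::-1])
P=cloud(c,d);hsv=cv2.cvtColor(p,cv2.COLOR_RGB2HSV)
m=(cv2.inRange(hsv,(95,100,40),(130,255,255))>0)&(np.linalg.norm(P[...,:2]-[.514,.04],axis=-1)<.06)
Q=P[m];F=Q[(Q[:,2]>.068)&(Q[:,2]<.09)];A=np.c_[F[:,:2],np.ones(len(F))];k=np.linalg.lstsq(A,F[:,2],rcond=None)[0]
print('flange',np.median(F[:,2]),k,(F.min(0)+F.max(0))/2,F.max(0)-F.min(0))
K=Q[Q[:,2]>.103];print('knob',(K.min(0)+K.max(0))/2,K.max(0)-K.min(0),np.median(K[:,2]))
E
```

```text
t 11.1 p [ 0.4616 -0.0211  0.2157] F [0.5 0.3 0.7] w 0.0852 q [-0.23  0.12 -0.25  1.2   0.    2.07]
axes [[0.6639, 0.7478, 0.0011], [0.7478, -0.6639, -0.0002], [0.0006, 0.001, -1.0]]
flange 0.07549076718578329 [0.00049105 0.00060704 0.07524635] [0.51377119 0.03946991 0.07813713] [0.08671584 0.08711354 0.01136479]
knob [0.51385638 0.03952135 0.10656166] [0.02677592 0.02703425 0.00693893] 0.10732428091849143
```

View pics/w6.png

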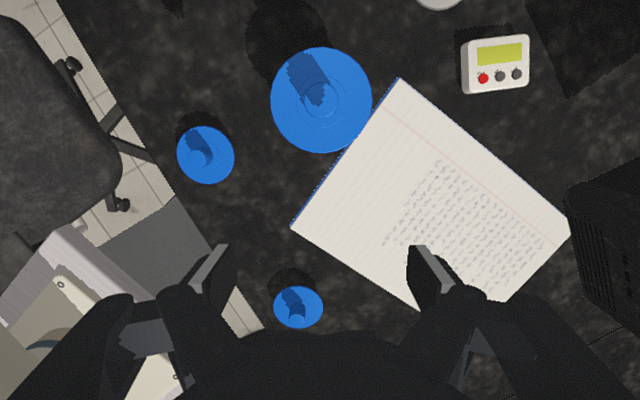

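The lid covers the pot at (321,100). The flange is level (slope below 0.001) at 75.5 mm, and the knob top reads 107.3 mm (108 mm expected). The gripper is clear, so I'm handing in.

```bash
python3 -c "
from bench import ctrl
print(ctrl.hand_in())"
```

```text
the job is handed in; nothing more can be done
None
```

I closed the pot with the largest blue lid (89 mm flange; the other two blue lids measured 65 mm). I gripped it by its knob, lowered it into the mouth and pressed it straight down until it stopped hard with 30 N at the wrist. Then I let go, moved clear and handed in at about 11 s of the 32 s allowed. The hand-in reports no verdict.

- **Seating:** after release, the flange top was at 75.5 mm and the knob top at 107.3 mm, against 76 and 108 mm when home. The flange was level to under 0.001 rad.
- **Centring:** the knob's centre is at (0.514, 0.040), within about 1 mm of where I measured the mouth before placing the lid. I did not measure the pot again after pressing; the lid's position shows it stayed about where it was.
- **Orange lid:** nothing I did went near it, but I took no last measurement of its position.
- **Checks that did not work:** the scene camera was blocked by the arm during the insertion. My first fits of the held lid's outline were wrong because the notebook's blue edge got into the mask. With that removed, the outline agreed with the gripper position to about 1 mm.

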